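# Pack the lift-out tray into the camp kitchen tin and snap the lid shut

## Task

Pack the kitchen tin for the road: the folded bowl already lies in the bottom, so set the lift-out tray squarely in the tin on top of it, right way up and lying flat, lowering it in rather than dropping it. Then swing the tin's lid over and press its front edge down until the clasp clicks and it is fully shut. Leave the kettle, the mug and the cutting board where they are.

Things in the scene. Friction and masses are not known exactly. Their poses are not given: they have to be found in the camera images.
- tin: Rectangular sheet-aluminium kitchen tin, loose on the table, 0.6 kg, outside 186 x 136 x 88 mm, walls and floor 3 mm: the pocket is 180 x 130 mm, 85 mm deep. Origin: centre of its underside. x runs along its 186 mm length, y from the hinge side to the front (clasp) side, z up. Its lid, hinged along the -y long wall, stands open at the start.
- lid (a joint): Opening angle of the tin's lid, rad: 0 shut and clasped, 1.57 upright, 2.05 fully open (stop). The hinge is stiff: the lid stays where it is left; moving it takes about 1 N at its front edge. In the last 0.07 rad a spring clasp on the lid's front rides over a rib on the tin: about 6 N pressed down near the middle of the front edge takes it past, it clicks and holds the lid at 0.
- lid_hinge (a point): Middle of the lid's hinge line (along tin x), at (0, -72, 80) mm in the tin's frame. The lid is a plate 192 mm long and 143 mm from hinge to front edge, with a 12 mm skirt and a 35 mm wide clasp at the front; its outer face lies 12 mm outside the hinge line (92 mm above the table when shut). The axes turn with the lid: y from hinge to front edge, z out of its outer face.
- lid_edge (a point): Point on the lid's outer face, on its centre line, 125 mm from the hinge (18 mm short of the front edge): a place to push the lid over and to press it shut. Moves with the lid.
- bowl: Collapsible bowl folded flat, a grey-green disc 120 mm across and 30 mm tall with a stiff flat rim, loose, lying on the floor of the tin within about 4 mm of its middle. Origin: centre of its underside. The tray rests on its rim.
- tray: Open aluminium lift-out tray, 172 x 122 mm, 26 mm deep, 0.24 kg, on the table at the start; 4 mm of play on every side in the tin. Origin: centre of its underside; x along its 172 mm length, z up. It fits either way round. Seated, its origin is 33 mm above the tin's. An arched handle spans its middle across the width; a 20 mm high divider runs lengthwise 28 mm to the +y side of the middle.
- tray_grip (a point): Middle of the tray's wooden handle grip: a 14 mm thick, 76 mm long round bar along the tray's y axis, 44 mm above the tray's underside; its top is 4 mm below the tin's rim when the tray is seated. Free room all round under it.
- kettle: Bystander: stainless kettle, 152 mm across, 120 mm tall, with spout and a hinged wire handle leaning to one side. Origin: centre of its underside.
- mug: Bystander: red plastic thermal mug with black twist cap and a side handle, 84 mm across, 126 mm tall. Origin: centre of its underside.
- board: Bystander: small wooden cutting board lying flat, 200 x 130 x 14 mm. Origin: centre of its underside.
Things that resemble listed ones, but are neither listed nor needed, are in the scene too. Leave any green or purple look-alike of the tin alone.

How it is judged:
On the way, in this order (a step that is already met when the one before it is completed fails the run):
1. the tray sits squarely in the tin on the bowl, let go, with the lid still open (x of tray in the frame of tin between -0.007 and 0.007 m and y of tray in the frame of tin between -0.007 and 0.007 m and z of tray in the frame of tin between 0.029 and 0.037 m and angle between the z axis of tray and the z axis of tin, either way round below 0.06 rad and angle between the x axis of tray and the x axis of tin, either way round below 0.1 rad and contact force between the fingers and tray below 0.3 N and value of joint lid above 0.5 rad), for 0.2 s.
2. the lid is clicked shut over it (value of joint lid below 0.015 rad), for 0.2 s.
At the end, for the whole second after the job is handed in: Tray on the bowl in the tin: right way up, within 7 mm of the middle each way, underside 29-37 mm above the tin's, level with the tin to 0.06 rad, square to 0.10. Bowl flat on the tin's floor, within 20 mm of its middle. Lid under 0.015 rad. Tin upright on the table (0.05 rad), tray and tin at rest (x of tray in the frame of tin between -0.007 and 0.007 m and y of tray in the frame of tin between -0.007 and 0.007 m and z of tray in the frame of tin between 0.029 and 0.037 m and angle between the z axis of tray and the z axis of tin, either way round below 0.06 rad and angle between the x axis of tray and the x axis of tin, either way round below 0.1 rad and value of joint lid below 0.015 rad and angle between tray's own z axis and vertical below 0.2 rad and angle between tin's own z axis and vertical below 0.05 rad and height (world z) of tin below 0.006 m and horizontal distance between bowl and tin below 0.02 m and z of bowl in the frame of tin below 0.007 m and linear speed of each of tin, tray below 0.01 m/s); the robot touches nothing.
It fails at once if the tray is let fall (faster than 0.5 m/s with no finger touching it, a drop of more than about 13 mm) (contact force between the fingers and tray below 0.05 N and linear speed of tray above 0.5 m/s).
It fails at once if the kettle, mug or board is shifted by more than 30 mm or tipped over (distance of any of kettle, mug, board from where it was at the start of the episode above 0.03 m or angle between any of kettle, mug's own z axis and vertical above 0.35 rad).
It also fails if it takes over 54 s, if anything falls off the work surface, if the arm or the gripper's body presses on something with over 40 N, if the wrist force passes 120 N, or if a joint passes its speed limit or range.

## Robot

A 7-joint arm with a two-finger parallel gripper is mounted at the origin on the work surface. World frame = base frame: x ahead of the robot, y to its left, z up, the work surface at z = 0. Lengths are in m, angles in rad, forces in N, time in s.
With the tool pointing down it reaches from about 0.375 to 0.925 m from the base axis. Payload 3.1 kg.
Tool frame: the origin (TCP) lies midway between the tips of the shut fingers; the grasp point (between the pads) lies 19 mm behind it (manip.grip_point_offset is the distance from the TCP to the grasp point, in m); z points along the fingers, y is the line along which they close (so a half turn about z gives the same grasp; the last joint's range is limited). The gripper opens to 85 mm and grips with 20 to 120 N. Pads are 22 mm wide; open, the fingers measure 114 mm over their backs; the gripper's body (76 mm by 85 mm) begins 54 mm behind the grasp point. The pads swing forward as they close: fully open they stand 13 mm farther back than shut.
Start: joints at [-1.249, 0.383, 0.044, 1.598, -0.018, 1.161, -0.05], TCP at [0.265, 0.594, 0.231] pointing down, gripper open.
Joint ranges: [-2.61, 2.61], [-0.41, 2.15], [-1.48, 1.57], [0, 2.5], [-1.57, 4.71], [0.05, 1.97], [-2.85, 2.85]. Speed limits (rad/s): [2.79, 2.79, 3.14, 3.14, 3.14, 3.14, 3.14].

## Interface

Orientations are given as a unit quaternion [w, x, y, z].
In Python, from bench import manip gives the robot as it stands. The module is installed in compiled form; this text tells all that it offers.
- The arm moves only by the shell command python3 -m pendant 'ROWS' [OPENING] [FORCE]. ROWS is JSON, a list of rows, each an object with "dp": the shift along the tool's x, y, z scaled (see below), a list of three; "twist": the turn about the tool's z scaled (see below). A call has 1 to 10 rows; each row shifts and turns the commanded pose from where the row before left it, along the tool's axes as they then stand; what a row does not reach is not made up. The controller multiplies each number of a shift by 0.12 m and each number of a turn by pi rad. A row lasts 1/8 s, in which the tool goes at most 62.5 mm and 10.7 degrees, less where a joint would pass 70% of its speed; a pose out of reach is approached as far as the arm can. A call with a number of a shift or a turn outside -1 to 1 is refused whole. A call with a gripper value outside its range is refused whole. OPENING is the closure, from -1 (fully open) to 1 (shut), set as the call begins (- or left out, the last holds). The fingers move at their own pace and stop on an object; FORCE is the grip in N (left out, the last holds). Time passes only in rows, so rows that do not move let the fingers close. It gives the time, the measured TCP pose, the force, the opening and the grip force at its end, in the units of the state.
- manip.state(): the state, without advancing time (a new reading comes with each control period).
- manip.snapshot(name): name is "scene" or "top" or "wrist"; returns the picture (400x640x3 uint8, red, green, blue); there is no depth.
- manip.calibration(name): a dict with "vertical_fov" (degrees; the focal length in pixels is half the picture's height over the tangent of half this angle, whatever the lens; pixels are square), "cx", "cy" (the principal point, pixels), "camera_from_world" (4x4, takes a point from world to camera coordinates). Camera axes: x right, y down, z forward; pixel columns grow to the right and rows downward; lengths in m; the calibration is good to about 2 mm. The wrist camera is an equidistant fisheye: a pixel r from the principal point sees the ray r / f radians off the axis. A picture is of the moment at which its call begins: read the wrist's pose just before it. calibration takes no time and is no camera call; for the wrist camera it gives the pose at the moment of the call.
- manip.finish_job(): hands the job in; it is judged then, once.
Trained networks look in the newest picture that a camera, given by its name, has taken for a name from the list of things; names that differ only in an ending like _2 or _b are one class to them, and where a whole thing is asked for, a point or a joint stands for the part that bears it (a point fixed in the world has none). Each returns a list of dicts, best first, with "p" (0 to 1); they miss things now and then, are a little off and sometimes report something else, mostly with a low value. They report only what shows in the picture. A call takes as long as a camera call. They do not tell look-alikes from the thing itself.
- manip.search_frame(name, camera): "extent" ([centre column, centre row, width, height] in pixels, round what is visible of it).
- manip.silhouettes(name, camera): "mask" (400x640 bool, what is visible of it) and "extent" ([centre column, centre row, width, height] in pixels, round what is visible of it).
- manip.place_of(name, camera): "at" ([column, row] in pixels: a listed point, or the origin of a listed thing).
The state is a dict: "clock": time; "qpos": joint angles; "joint_velocities": joint speeds; "joint_torque": joint torques, N m; "eef_pos": TCP position; "ee_rot": TCP orientation; "contact_force": force on the tool from outside, world axes, zero at the start; "torque": the same for the moment, N m; "width": opening from 0.0 (shut) to 1.0 (fully open); "grasp_force": force on a finger pad.
Only numpy, scipy, OpenCV 4.12 (cv2) and the standard library are available. Lean on these libraries where they do the work, as an engineer would, in place of code of your own. Each camera call takes 0.05 s, during which the arm holds its last target. There are 200 camera calls.

## Working session

There is one attempt and no reset: what is moved stays moved. The work goes in short steps, Python scripts to look and compute and a shell command to move; the robot and the scene stay as the last step left them, time stands still between calls to the robot, and variables do not carry over. Pictures are saved under pics/ and viewed, at most 10 in all, crops included, and the job is handed in when it is done.

```bash
mkdir -p pics
cat > h.py <<'E'
import numpy as np,cv2
from bench import manip
def ray(cam,px,c=None):
    c=c or manip.calibration(cam); f=200/np.tan(np.radians(c["vertical_fov"])/2)
    T=np.array(c["camera_from_world"]); u=(px[0]-c["cx"])/f; v=(px[1]-c["cy"])/f
    if cam=="wrist":
        r=np.hypot(u,v); d=np.array([u/r*np.sin(r),v/r*np.sin(r),np.cos(r)]) if r>1e-9 else np.array([0,0,1.])
    else: d=np.array([u,v,1.])
    R=T[:3,:3]; return -R.T@T[:3,3], R.T@d
def at_z(cam,px,z,c=None):
    o,d=ray(cam,px,c); return o+d*(z-o[2])/d[2]
def tri(a,b):
    (o1,d1),(o2,d2)=a,b; d1=d1/np.linalg.norm(d1);d2=d2/np.linalg.norm(d2)
    s=np.linalg.lstsq(np.c_[d1,-d2],o2-o1,rcond=None)[0]
    p,q=o1+s[0]*d1,o2+s[1]*d2; return (p+q)/2,np.linalg.norm(p-q)
def proj(cam,P,c=None):
    c=c or manip.calibration(cam); f=200/np.tan(np.radians(c["vertical_fov"])/2)
    p=np.array(c["camera_from_world"])@np.r_[P,1]
    if cam=="wrist":
        n=np.hypot(p[0],p[1]); r=np.arctan2(n,p[2])*f; return np.array([c["cx"]+p[0]/n*r,c["cy"]+p[1]/n*r])
    return np.array([c["cx"]+f*p[0]/p[2],c["cy"]+f*p[1]/p[2]])
def save(n,im): cv2.imwrite("pics/"+n,im[:,:,::-1])
E
python3 - <<'E'
from h import *
s=manip.state();print(s["clock"],s["eef_pos"],s["ee_rot"],s["width"])
ims={}
for c in("scene","top"):
    im=manip.snapshot(c);save(c+"0.png",im)
    for n in("tin","tray","tray_grip","lid_hinge","lid_edge","bowl"):
        for r in manip.place_of(n,c)[:3]: print(c,n,np.round(r["at"]),round(r["p"],2), np.round(at_z(c,r["at"],{"tray_grip":.044,"lid_hinge":.08,"lid_edge":.2,"bowl":.003}.get(n,0)),3))
E
```

```text
0.0 [0.26452648 0.59268751 0.2298547 ] [-2.05340623e-04  2.08303732e-01  9.78063266e-01 -1.32662253e-03] 0.9968372265535613
scene tin [339. 163.] 0.98 [ 0.276 -0.257  0.   ]
scene tin [308. 298.] 0.77 [0.738 0.278 0.   ]
scene tin [249. 251.] 0.72 [0.793 0.034 0.   ]
scene tray [384. 257.] 0.81 [0.481 0.267 0.   ]
scene tray [278. 124.] 0.34 [ 0.305 -0.752  0.   ]
scene tray_grip [384. 244.] 0.7 [0.482 0.261 0.044]
scene lid_hinge [328. 154.] 0.96 [ 0.356 -0.214  0.08 ]
scene lid_hinge [293. 260.] 0.9 [0.741 0.213 0.08 ]
scene lid_hinge [230. 147.] 0.82 [ 0.644 -0.474  0.08 ]
scene lid_edge [324. 285.] 0.87 [0.78  0.422 0.2  ]
scene lid_edge [283. 124.] 0.85 [ 0.49  -0.306  0.2  ]
scene lid_edge [206. 158.] 0.85 [ 0.804 -0.208  0.2  ]
scene bowl [296. 190.] 0.5 [ 0.523 -0.174  0.003]
top tin [383. 200.] 0.9 [ 0.548 -0.171  0.   ]
top tin [410. 283.] 0.78 [ 0.272 -0.264  0.   ]
top tin [248. 142.] 0.62 [0.735 0.291 0.   ]
top tray [257. 217.] 0.73 [0.478 0.25  0.   ]
top tray_grip [380. 200.] 0.71 [ 0.54  -0.155  0.044]
top tray_grip [254. 216.] 0.59 [0.478 0.253 0.044]
top lid_hinge [405. 260.] 0.97 [ 0.349 -0.229  0.08 ]
top lid_hinge [404. 204.] 0.89 [ 0.525 -0.228  0.08 ]
top lid_hinge [479. 166.] 0.74 [ 0.654 -0.471  0.08 ]
top lid_edge [464. 131.] 0.87 [ 0.733 -0.381  0.2  ]
top lid_edge [413. 303.] 0.74 [ 0.232 -0.228  0.2  ]
top lid_edge [426. 198.] 0.68 [ 0.528 -0.267  0.2  ]
top bowl [378. 199.] 0.73 [ 0.55  -0.155  0.003]
```

View pics/scene0.png

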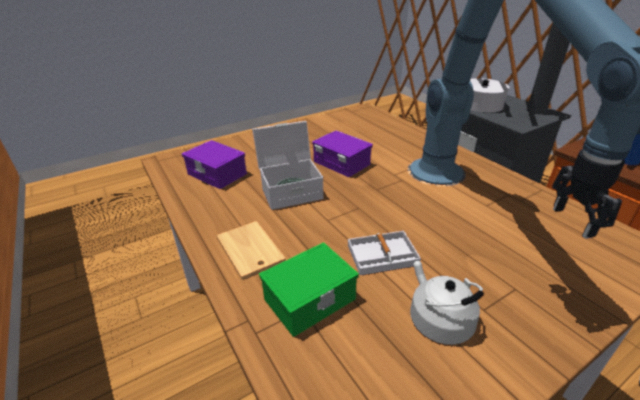

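View pics/top0.png

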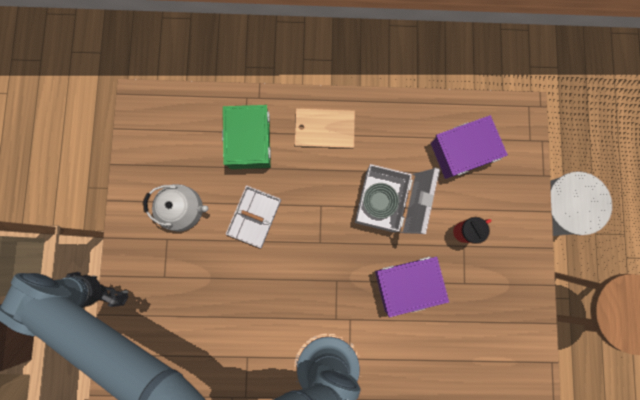

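The scene picture shows the open silver tin near (292,180), the tray near (384,250), and closed green and purple look-alikes. In the top picture, the tin is at (385,200) with its lid open to the right (world -y) and the mug beyond it at (470,230). The tray is at (254,217). I'll move over the tray.

```bash
python3 -m pendant '[{"dp":[-0.35,-0.235,0]},{"dp":[-0.35,-0.235,0]},{"dp":[-0.35,-0.235,0]},{"dp":[-0.35,-0.235,0]},{"dp":[-0.35,-0.235,0]},{"dp":[-0.35,-0.235,0]},{"dp":[-0.35,-0.235,0]},{"dp":[-0.35,-0.235,0]}]' -1
python3 -m pendant '[{"dp":[0,0,0],"twist":0.05},{"dp":[0,0,0],"twist":0.05},{"dp":[0,0,0],"twist":0.05},{"dp":[0,0,0],"twist":0.05},{"dp":[0,0,0],"twist":0.05},{"dp":[0,0,0],"twist":0.05},{"dp":[0,0,0],"twist":0.05},{"dp":[0,0,0],"twist":0.05},{"dp":[0,0,0],"twist":0.05},{"dp":[0,0,0]}]'
cat >> h.py <<'E'
def tool():
    from scipy.spatial.transform import Rotation
    s=manip.state();q=np.array(s["ee_rot"]);R=Rotation.from_quat(q[[1,2,3,0]]).as_matrix()
    return np.array(s["eef_pos"]),R,np.degrees(np.arctan2(R[1,1],R[0,1]))
def rect(cam,mask,z,c=None):
    k,_=cv2.findContours(mask.astype(np.uint8),0,2)
    k=max(k,key=cv2.contourArea).reshape(-1,2)
    w=np.array([at_z(cam,p,z,c)[:2] for p in k])
    (cx,cy),sz,_=r=cv2.minAreaRect((w*1e3).astype(np.float32)); b=cv2.boxPoints(r)
    e=[b[1]-b[0],b[2]-b[1]]; L=max(e,key=np.linalg.norm); return np.array([cx,cy]),sz,np.degrees(np.arctan(L[1]/L[0]))
E
python3 - <<'E'
from h import *
p,R,a=tool();print(manip.state()["clock"],p,a,R[:,2],manip.state()["qpos"])
c=manip.calibration("wrist");im=manip.snapshot("wrist");save("w1.png",im)
m=manip.silhouettes("tray","wrist")
for r in m[:2]:print(r["p"],r["extent"],rect("wrist",r["mask"],.026,c))
for r in manip.place_of("tray_grip","wrist")[:2]:print(r,at_z("wrist",r["at"],.044,c))
im=manip.snapshot("top")
for n,z in(("tray",.026),("tin",.088)):
  for r in manip.silhouettes(n,"top")[:3]:print(n,r["p"],r["extent"],rect("top",r["mask"],z))
E
```

```text
0.7 [0.26493909 0.59356673 0.23131718] 65.9468265612302 [-8.95229184e-06  4.18743254e-05 -9.99999999e-01] [-1.24876784  0.38284631  0.04392768  1.59787238 -0.0179098   1.16123089
 -0.04989547]
0.82 [165.7, 363.4, 37.3, 42.5] (array([450.23052979, 232.81594849]), (54.59706115722656, 105.6498794555664), np.float32(-22.386557))
{'at': [189.4, 387.8], 'p': 0.63} [0.49136905 0.26074803 0.044     ]
tray 0.86 [253.6, 218.0, 50.9, 58.4] (array([479.85614014, 256.85650635]), (127.04859161376953, 170.93572998046875), np.float32(-19.251942))
tray 0.38 [469.2, 232.9, 34.4, 23.8] (array([ 452.0178833 , -456.65078735]), (119.47801971435547, 86.24211120605469), np.float32(88.50498))
tin 0.96 [467.7, 146.9, 74.8, 61.6] (array([ 716.49829102, -431.46929932]), (152.41517639160156, 222.36712646484375), np.float32(-68.225174))
tin 0.96 [245.9, 136.9, 50.8, 62.7] (array([728.83428955, 283.49526978]), (209.00408935546875, 149.8385772705078), np.float32(4.7344866))
tin 0.7 [398.6, 199.6, 77.4, 70.2] (array([ 549.35424805, -202.26011658]), (225.3228759765625, 226.671875), np.float32(-11.36551))invalid input
invalid input
```

View pics/w1.png

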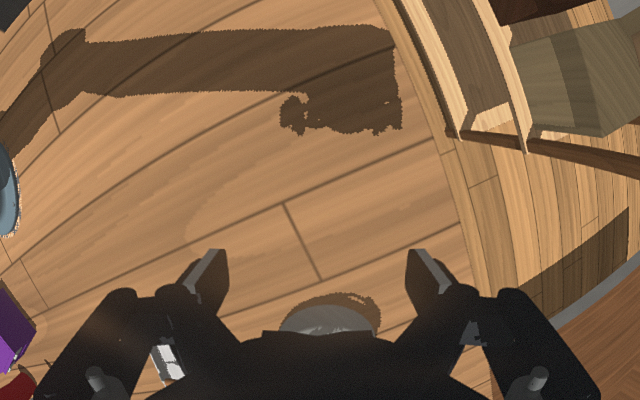

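The wrist view still shows the start pose, with the kettle's shadow below and the tray just visible at (165,363). Both calls were refused, so every row probably needs both keys.

```bash
python3 -m pendant '[{"dp":[-0.35,-0.235,0],"twist":0},{"dp":[-0.35,-0.235,0],"twist":0},{"dp":[-0.35,-0.235,0],"twist":0},{"dp":[-0.35,-0.235,0],"twist":0},{"dp":[-0.35,-0.235,0],"twist":0},{"dp":[-0.35,-0.235,0],"twist":0},{"dp":[-0.35,-0.235,0],"twist":0},{"dp":[-0.35,-0.235,0],"twist":0}]' -1
python3 -m pendant '[{"dp":[0,0,0],"twist":0.05},{"dp":[0,0,0],"twist":0.05},{"dp":[0,0,0],"twist":0.05},{"dp":[0,0,0],"twist":0.05},{"dp":[0,0,0],"twist":0.05},{"dp":[0,0,0],"twist":0.05},{"dp":[0,0,0],"twist":0.05},{"dp":[0,0,0],"twist":0.05},{"dp":[0,0,0],"twist":0.05},{"dp":[0,0,0],"twist":0}]'
python3 - <<'E'
from h import *
p,R,a=tool();print(manip.state()["clock"],p,a,R[:,2],manip.state()["qpos"])
c=manip.calibration("wrist");im=manip.snapshot("wrist");save("w2.png",im)
m=manip.silhouettes("tray","wrist")
for r in m[:2]:print(r["p"],r["extent"],rect("wrist",r["mask"],.026,c))
for r in manip.place_of("tray_grip","wrist")[:2]:print(r,at_z("wrist",r["at"],.044,c))
E
```

```text
clock: 2.0
eef_pos: [0.4806, 0.2493, 0.2316]
ee_rot: [0.0, 0.208, 0.978, 0.0]
contact_force: [1.3, -0.8, 0.4]
width: 0.997
grasp_force: 0.0
clock: 3.25
eef_pos: [0.4798, 0.2507, 0.2314]
ee_rot: [0.0, 0.793, 0.609, 0.0]
contact_force: [-0.1, -1.2, 0.2]
width: 0.998
grasp_force: 0.0
3.25 [0.47979119 0.25071358 0.23138451] -14.939193237585325 [ 1.75385983e-04  1.28810470e-04 -9.99999976e-01] [-0.91694496  0.18125351  0.40123984  1.87671424 -0.07915606  1.09879716
 -0.74631354]
0.89 [317.7, 174.6, 159.8, 113.1] (array([481.12298584, 257.38787842]), (124.60359191894531, 173.88624572753906), np.float32(-20.33669))
{'at': [317.7, 179.5], 'p': 0.63} [0.48217933 0.25473083 0.044     ]
```

View pics/w2.png

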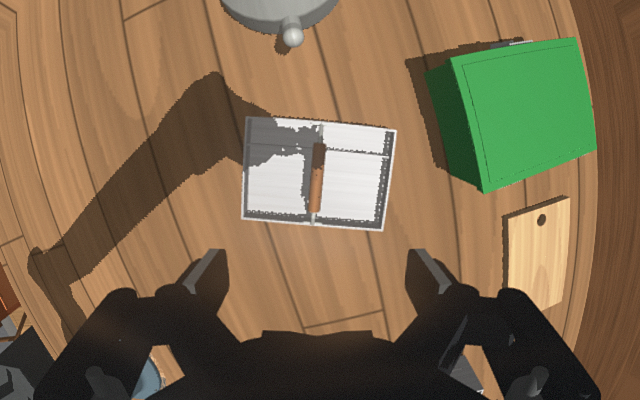

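The wrist view shows the tray at (318,175), with the wooden grip at (318,178) and the divider on its kettle side. The wrist and top measurements agree: centre about (0.481, 0.257), long axis at -20°. I'll twist, lower and grip.

```bash
python3 -m pendant '[{"dp":[0.04,0,0],"twist":0.029},{"dp":[0,0,0.3],"twist":0},{"dp":[0,0,0.3],"twist":0},{"dp":[0,0,0.3],"twist":0},{"dp":[0,0,0.3],"twist":0},{"dp":[0,0,0.2],"twist":0},{"dp":[0,0,0.2],"twist":0},{"dp":[0,0,0.12],"twist":0},{"dp":[0,0,0],"twist":0},{"dp":[0,0,0],"twist":0}]' -1
python3 -m pendant '[{"dp":[0,0,0],"twist":0},{"dp":[0,0,0],"twist":0},{"dp":[0,0,0],"twist":0},{"dp":[0,0,0],"twist":0},{"dp":[0,0,0],"twist":0},{"dp":[0,0,0],"twist":0}]' 1 50
python3 -m pendant '[{"dp":[0,0,-0.1],"twist":0},{"dp":[0,0,-0.3],"twist":0},{"dp":[0,0,-0.4],"twist":0},{"dp":[0,0,-0.4],"twist":0},{"dp":[0,0,-0.4],"twist":0},{"dp":[0,0,-0.2],"twist":0},{"dp":[0,0,0],"twist":0},{"dp":[0,0,0],"twist":0}]'
```

```text
clock: 4.65
eef_pos: [0.4819, 0.2557, 0.0257]
ee_rot: [0.0, 0.82, 0.572, 0.001]
contact_force: [0.1, -0.3, -0.5]
width: 1.0
grasp_force: 0.0
clock: 5.4
eef_pos: [0.4811, 0.2554, 0.0252]
ee_rot: [-0.0, 0.82, 0.572, 0.0]
contact_force: [-2.0, -1.3, 4.0]
width: 0.143
grasp_force: 48.7
clock: 6.4
eef_pos: [0.4798, 0.2546, 0.2393]
ee_rot: [-0.0, 0.821, 0.572, -0.001]
contact_force: [0.2, -0.5, -2.4]
width: 0.146
grasp_force: 49.0
```

The tray is held, with 2.4 N of weight showing. I'll raise it and carry it past the lid side so the wrist camera sees the tin ahead.

```bash
python3 -m pendant '[{"dp":[0,0,-0.2],"twist":-0.022},{"dp":[0,0,-0.4],"twist":-0.022},{"dp":[0,0,-0.4],"twist":0},{"dp":[0,0,-0.2],"twist":0},{"dp":[0,0,0],"twist":0}]'
python3 -m pendant '[{"dp":[-0.2,0.06,0],"twist":0},{"dp":[-0.4,0.1,0],"twist":0},{"dp":[-0.5,0.14,0],"twist":0},{"dp":[-0.5,0.14,0],"twist":0},{"dp":[-0.5,0.14,0],"twist":0},{"dp":[-0.5,0.14,0],"twist":0},{"dp":[-0.5,0.14,0],"twist":0},{"dp":[-0.5,0.14,0],"twist":0},{"dp":[-0.5,0.14,0],"twist":0},{"dp":[-0.3,0.1,0],"twist":0}]'
python3 -m pendant '[{"dp":[-0.16,0.02,0],"twist":0},{"dp":[0,0,0],"twist":0},{"dp":[0,0,0],"twist":0}]'
python3 - <<'E'
from h import *
p,R,a=tool();print(manip.state()["clock"],p,a,manip.state()["qpos"])
c=manip.calibration("wrist");im=manip.snapshot("wrist");save("w3.png",im)
for r in manip.silhouettes("tray","wrist")[:2]:print(r["p"],r["extent"],rect("wrist",r["mask"],p[2]-.025+.026,c))
for n,z in (("tin",0),("lid_hinge",.08),("bowl",.003),("tray_grip",p[2]+.019)):
  for r in manip.place_of(n,"wrist")[:2]:print(n,r,at_z("wrist",r["at"],z,c))
im=manip.snapshot("top");save("top3.png",cv2.resize(im[130:270,320:520],(800,560),interpolation=cv2.INTER_CUBIC))
E
```

```text
clock: 7.02
eef_pos: [0.4815, 0.2555, 0.385]
ee_rot: [0.0, 0.779, 0.627, 0.001]
contact_force: [-0.2, -0.6, -2.5]
width: 0.147
grasp_force: 49.1
clock: 8.28
eef_pos: [0.5093, -0.2974, 0.3826]
ee_rot: [-0.001, 0.781, 0.624, -0.002]
contact_force: [-0.3, 0.0, -2.4]
width: 0.148
grasp_force: 48.9
clock: 8.65
eef_pos: [0.5108, -0.3107, 0.3833]
ee_rot: [-0.002, 0.779, 0.627, -0.0]
contact_force: [0.0, 0.1, -1.8]
width: 0.145
grasp_force: 49.0
8.65 [ 0.5108499  -0.31065334  0.38333811] -12.350397897057064 [-0.28970665  0.26911657  0.94874373  1.55652971 -0.22017359  1.43239497
  0.45760179]
0.93 [316.8, 232.6, 340.3, 204.2] (array([ 512.53765869, -303.27700806]), (111.73487091064453, 171.3255157470703), np.float32(-12.254925))
tray_grip {'at': [318.5, 273.4], 'p': 0.86} [ 0.51217348 -0.30962602  0.40233811]
```

View pics/w3.png

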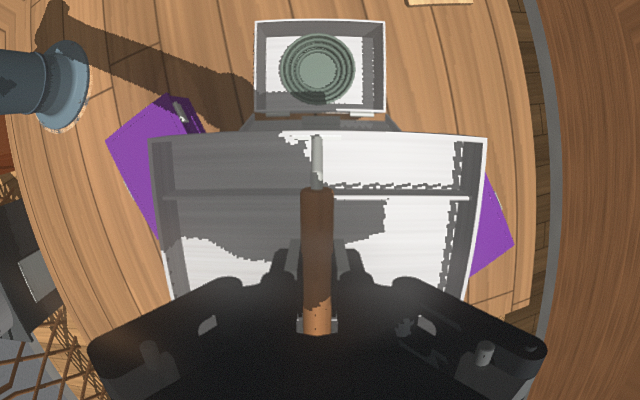

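The wrist view shows the tray square in the grip, its far corners at (149,138) and (487,138). Ahead of it are the tin's rim corners, about (255,21), (385,21), (386,113) and (254,112). I'll compute both poses from these.

Run:
```python
from h import *
p,R,a=tool();c=manip.calibration("wrist")
im=cv2.imread("pics/w3.png");g=cv2.cvtColor(im,6)
def ang(v):return np.degrees(np.arctan2(v[1],v[0]))
C=[at_z("wrist",q,.088,c) for q in((255,21),(385,21),(386,113),(254,112))]
print("tin corners",np.round(C,4)); m=np.mean(C,0);print("c",m,np.linalg.norm(C[1]-C[0]),np.linalg.norm(C[2]-C[1]),ang(C[1]-C[0]),ang(C[2]-C[3]))
z=p[2]-.025+.026
T=[at_z("wrist",q,z,c) for q in((149.5,138),(487,138))]
print("tray far", np.linalg.norm(T[1]-T[0]),ang(T[1]-T[0]),R.T@((T[0]+T[1])/2-p))
print("tin c in tool",R.T@(m-p)) 
x=np.round(g[12:30,318].astype(int));print(x); print(g[100:130,300]);print(g[128:146,200]); print(g[60,246:264],g[60,376:394])
# outer edge as seen by top
ct=manip.calibration("top")
for q in C: print(proj("top",q,ct))
```

```text
tin corners [[ 0.4723 -0.079   0.088 ]
 [ 0.6543 -0.1176  0.088 ]
 [ 0.6257 -0.2524  0.088 ]
 [ 0.443  -0.2118  0.088 ]]
c [ 0.54883437 -0.16519821  0.088     ] 0.18603786209128448 0.13784704914117543 -11.951088425954152 -12.530118788436353
tray far 0.16880188623996095 -12.16557183764167 [ 0.06260132  0.00108726 -0.00097501]
tin c in tool [0.15000346 0.0049005  0.29706645]
[150 149 149 146 150 148 189 243 196 109 104 111 106 109 109 109 107 107]
[ 82 102 114 117 117 120 114 112 116 121 110  99  92  87  85  80  83  85
  82  88  95 102 102 102 102 100 103 100  97  98]
[ 51  48  50  58  78  91 105 113 109 107 105 108 107 108 107 107 111 112]
[134 134 136 137 138 145 142 126 202 232 181 115 115 118 117 115 117 118] [ 95  93  94  92  93  91  92 142 235 218 169 151 147 146 144 145 144 145]
[357.59003602 219.25545041]
[370.41105531 162.70632722]
[412.46004155 172.66653478]
[399.73739339 229.6333019 ]
```

View pics/top3.png

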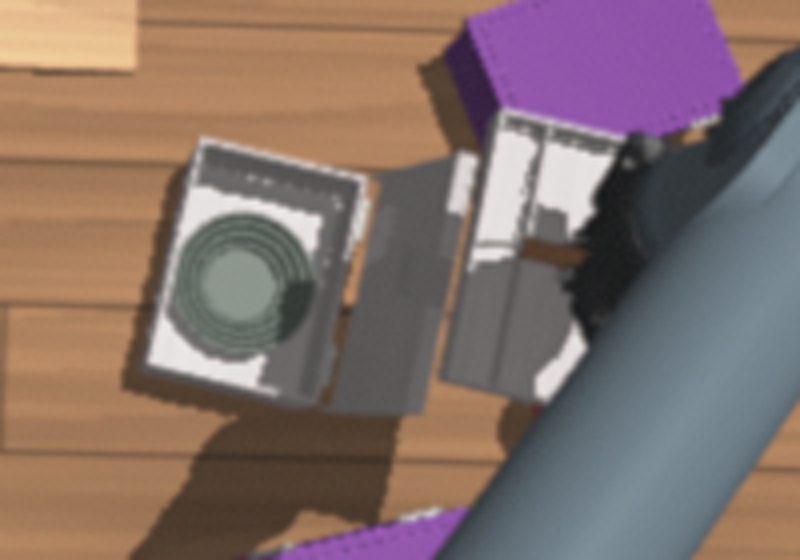

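The top crop shows the tin's rim corners about 1 px from the wrist estimate. I'll check the relative tray-to-tin offset in the top camera as well.

Run:
```python
from h import *
p,R,a=tool();c=manip.calibration("wrist");T=np.array(c["camera_from_world"]);o=-T[:3,:3].T@T[:3,3]
print("cam in tool",R.T@(o-p),R.T@T[:3,:3].T, c["vertical_fov"])
ct=manip.calibration("top");fx=200/np.tan(np.radians(ct["vertical_fov"])/2);print(np.round(ct["camera_from_world"],3),fx)
# top pixel coords (crop x4, centre aligned)
P=lambda u,v:((u+.5)/4-.5+320,(v+.5)/4-.5+130)
z=p[2]+.001
for q in((500,110),(443,380)):
  w=at_z("top",P(*q),z);print("tray far corner top, in tool",R.T@(w-p))
C=np.array([at_z("top",P(*q),.088) for q in((148,368),(202,136),(368,177),(318,405))])
print(np.round(C,4),C.mean(0),R.T@(C.mean(0)-p),np.linalg.norm(C[1]-C[0]),np.linalg.norm(C[2]-C[1]))
im=manip.snapshot("scene");save("s3.png",cv2.resize(im[100:220,220:380],(800,600),interpolation=cv2.INTER_CUBIC))
```

```text
cam in tool [ 6.67717989e-02  1.21546504e-04 -1.41620706e-01] [[ 8.74818593e-04 -9.65217544e-01 -2.61446604e-01]
 [ 9.99999596e-01  8.99028290e-04  2.70049814e-05]
 [ 2.08982212e-04 -2.61446522e-01  9.65217940e-01]] 65.70646984690485
[[ 0.023 -0.999  0.023  0.002]
 [-0.992 -0.026 -0.125  0.537]
 [ 0.126 -0.02  -0.992  1.324]
 [ 0.     0.     0.     1.   ]] 413.6296385937024
tray far corner top, in tool [ 0.06541959  0.08292686 -0.00094761]
tray far corner top, in tool [ 0.06574798 -0.08895494 -0.0010027 ]
[[ 0.4648 -0.0761  0.088 ]
 [ 0.6513 -0.1167  0.088 ]
 [ 0.6217 -0.2497  0.088 ]
 [ 0.4391 -0.2099  0.088 ]] [ 0.54421898 -0.16309228  0.088     ] [ 1.51080941e-01 -5.69005047e-05  2.97065284e-01] 0.19086667204049695 0.13629406901588056
```

View pics/s3.png

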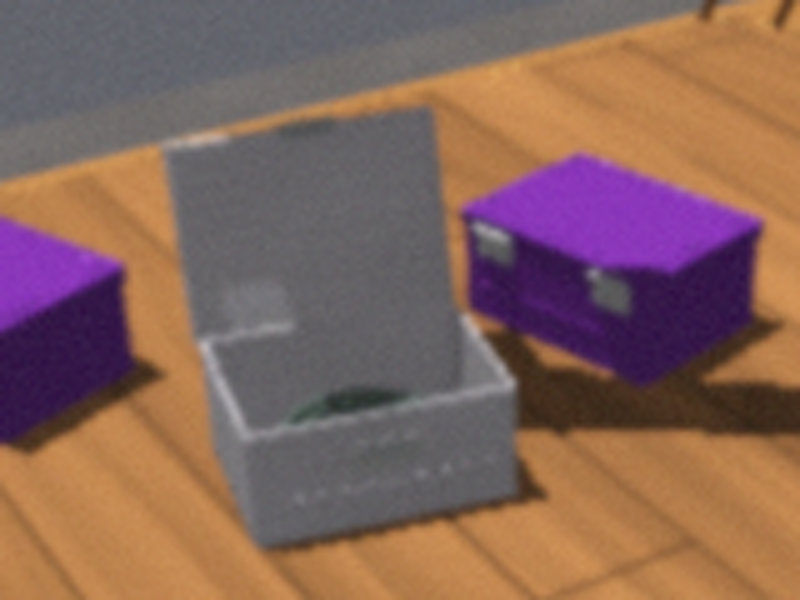

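The scene crop shows the tin open and empty except for the bowl, with its lid leaning back. The relative offsets agree: wrist (148.4, 3.8) mm, top (146.5, 3.0) mm. I'll move +148, +3.4 in tool x, y, then descend to hover.

```bash
python3 -m pendant '[{"dp":[0.3,0.008,0],"twist":0},{"dp":[0.4,0.01,0],"twist":0},{"dp":[0.4,0.01,0],"twist":0},{"dp":[0.133,0,0.1],"twist":0},{"dp":[0,0,0.4],"twist":0},{"dp":[0,0,0.4],"twist":0},{"dp":[0,0,0.4],"twist":0},{"dp":[0,0,0.4],"twist":0},{"dp":[0,0,0.3],"twist":0},{"dp":[0,0,0.1],"twist":0}]'
python3 -m pendant '[{"dp":[0,0,0],"twist":0},{"dp":[0,0,0],"twist":0},{"dp":[0,0,0],"twist":0}]'
python3 - <<'E'
from h import *
p,R,a=tool();print(p,a,R[:,2])
w=manip.snapshot("wrist");t=manip.snapshot("top")
save("w4full.png",w);save("t4full.png",t)
A=cv2.resize(w[90:190,100:540],(800,182),interpolation=cv2.INTER_CUBIC)
B=cv2.resize(t[150:250,335:425],(360,400),interpolation=cv2.INTER_CUBIC)
s=manip.snapshot("scene");save("s4full.png",s);D=cv2.resize(s[130:220,240:350],(440,360),interpolation=cv2.INTER_CUBIC)
o=np.zeros((590,800,3),np.uint8);o[:182]=A;o[185:585,:360]=B;o[185:545,360:]=D;save("m4.png",o)
E
```

```text
clock: 10.3
eef_pos: [0.5443, -0.168, 0.1303]
ee_rot: [-0.002, 0.779, 0.627, -0.002]
contact_force: [-0.5, -0.7, -2.1]
width: 0.144
grasp_force: 49.0
clock: 10.68
eef_pos: [0.548, -0.1682, 0.1346]
ee_rot: [0.001, 0.779, 0.627, 0.001]
contact_force: [0.9, -0.2, -1.9]
width: 0.142
grasp_force: 49.0
[ 0.54803494 -0.16821655  0.13464161] -12.345468135279207 [ 3.40547253e-03 -3.09652796e-04 -9.99994153e-01]
```

View pics/m4.png

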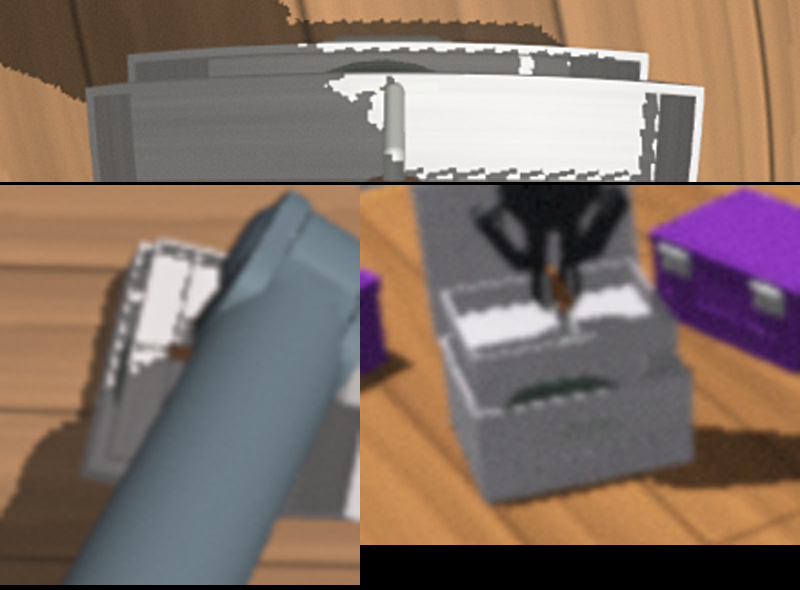

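The montage shows the tray hovering square over the tin. In wrist pixels, the tin's far corners are about (171,120.8) and (456.4,119.7), and the tray's are (148.4,139) and (486.7,137.9).

Run:
```python
from h import *
p,R,a=tool();c=manip.calibration("wrist");print(p,a)
for n,z,Q,h in(("tray",p[2]+.001,((148.4,139),(486.7,137.9)),.061),("tray-3",p[2]-.002,((148.4,139),(486.7,137.9)),.061),("tin",.088,((171,120.8),(456.4,119.7)),.068)):
  w=[R.T@(at_z("wrist",q,z,c)-p) for q in Q];print(n,np.linalg.norm(w[1]-w[0]),np.round(np.mean(w,0)-[h,0,0],4),np.degrees(np.arctan2(w[1][0]-w[0][0],w[1][1]-w[0][1])))
```

```text
[ 0.54729691 -0.16789619  0.13382114] -12.341059517188475
tray 0.16931131228846535 [ 0.0014  0.0007 -0.001 ] 0.2621880368767074
tray-3 0.17292294950334117 [0.0013 0.0007 0.002 ] 0.2621880368767117
tin 0.1833704578543995 [ 0.0034 -0.002   0.0458] 0.1681236918573357
```

```bash
python3 -m pendant '[{"dp":[0,0,0],"twist":0},{"dp":[0,0,0],"twist":0},{"dp":[0,0,0],"twist":0},{"dp":[0,0,0],"twist":0}]'
python3 - <<'E'
from h import *
p,R,a=tool();print(p,a)
c=manip.calibration("wrist");w=manip.snapshot("wrist")
o=np.zeros((560,800,3),np.uint8);o[:280]=cv2.resize(w[100:156,140:300],(800,280));o[280:]=cv2.resize(w[100:156,340:500],(800,280));save("m5.png",o)
np.save("c5.npy",c["camera_from_world"])
E
```

```text
clock: 11.32
eef_pos: [0.5466, -0.1678, 0.1328]
ee_rot: [-0.0, 0.779, 0.627, -0.0]
contact_force: [0.2, 0.6, -2.5]
width: 0.143
grasp_force: 49.0
[ 0.54660072 -0.16778547  0.13281075] -12.351383952497711
```

View pics/m5.png

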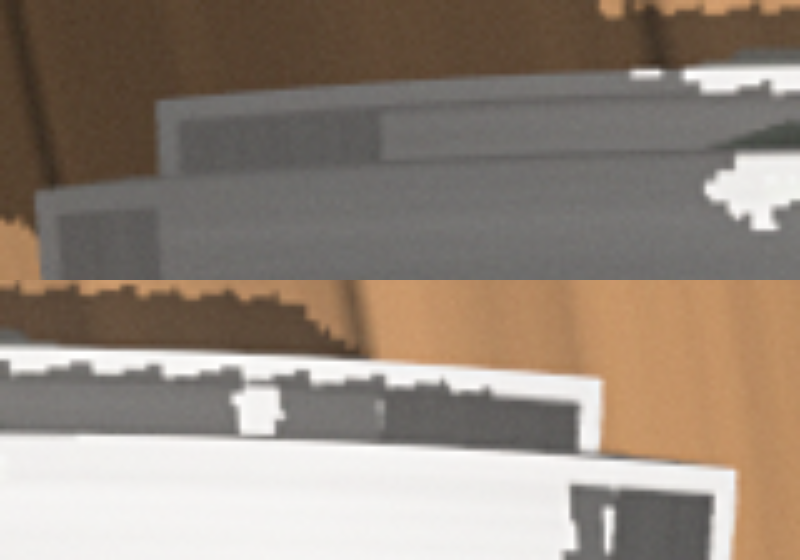

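The crops show the tin's far corners at (171.0,119.6) and (460.0,119.6), and the tray's at (146.8,137.6) and (486.6,137.0).

Run:
```python
from h import *
p,R,a=tool();c=manip.calibration("wrist");print(p,a)
for n,z,Q,h in(("tray",p[2]+.001,((146.8,137.6),(486.6,137)),.061),("tray-2",p[2]-.001,((146.8,137.6),(486.6,137)),.061),("tin",.088,((171,119.6),(460,119.6)),.068)):
  w=[R.T@(at_z("wrist",q,z,c)-p) for q in Q];print(n,np.linalg.norm(w[1]-w[0]),np.round(np.mean(w,0)-[h,0,0],4),np.degrees(np.arctan2(w[1][0]-w[0][0],w[1][1]-w[0][1])))
```

```text
[ 0.54661838 -0.16783487  0.1328125 ] -12.350882629736052
tray 0.17011979024270987 [ 0.002   0.0001 -0.001 ] 0.15250904329469264
tray-2 0.17253939627458714 [0.002  0.0001 0.001 ] 0.1525090432947003
tin 0.18497116318664414 [ 0.0039 -0.0008  0.0448] 0.005620329505414771
```

I'll correct by +1.9, -0.9 mm and lower gently.

```bash
python3 -m pendant '[{"dp":[0.016,-0.0075,0],"twist":0},{"dp":[0,0,0.08],"twist":0},{"dp":[0,0,0.1],"twist":0},{"dp":[0,0,0.1],"twist":0},{"dp":[0,0,0.06],"twist":0},{"dp":[0,0,0],"twist":0},{"dp":[0,0,0],"twist":0}]'
python3 -m pendant '[{"dp":[0,0,0.06],"twist":0},{"dp":[0,0,0.06],"twist":0},{"dp":[0,0,0.06],"twist":0},{"dp":[0,0,0.05],"twist":0},{"dp":[0,0,0],"twist":0},{"dp":[0,0,0],"twist":0}]'
python3 -m pendant '[{"dp":[0,0,0.02],"twist":0},{"dp":[0,0,0.02],"twist":0},{"dp":[0,0,0],"twist":0},{"dp":[0,0,0],"twist":0}]'
```

```text
clock: 12.25
eef_pos: [0.5465, -0.166, 0.0923]
ee_rot: [0.0, 0.779, 0.627, 0.0]
contact_force: [0.3, -0.1, -0.9]
width: 0.145
grasp_force: 49.1
clock: 13.0
eef_pos: [0.5463, -0.1659, 0.0645]
ee_rot: [0.0, 0.779, 0.627, 0.0]
contact_force: [0.4, -0.2, -2.1]
width: 0.144
grasp_force: 49.1
clock: 13.5
eef_pos: [0.5462, -0.1657, 0.0597]
ee_rot: [0.0, 0.779, 0.627, -0.0]
contact_force: [-0.2, 0.3, -1.8]
width: 0.146
grasp_force: 49.1
```

```bash
python3 -m pendant '[{"dp":[0,0,0.01],"twist":0},{"dp":[0,0,0],"twist":0},{"dp":[0,0,0],"twist":0}]'
python3 -m pendant '[{"dp":[0,0,0.01],"twist":0},{"dp":[0,0,0],"twist":0},{"dp":[0,0,0],"twist":0}]'
python3 - <<'E'
from h import *
w=manip.snapshot("wrist");p,R,a=tool();c=manip.calibration("wrist")
save("w6.png",cv2.resize(w[90:290,100:540],(800,364)));print(p,a)
E
```

```text
clock: 13.88
eef_pos: [0.5462, -0.1657, 0.0585]
ee_rot: [-0.0, 0.779, 0.627, -0.0]
contact_force: [-0.0, -0.9, -1.8]
width: 0.141
grasp_force: 49.1
clock: 14.25
eef_pos: [0.5464, -0.1658, 0.0582]
ee_rot: [-0.0, 0.779, 0.627, 0.0]
contact_force: [-1.5, 1.0, 5.1]
width: 0.15
grasp_force: 49.7
[ 0.54634974 -0.16580831  0.05817066] -12.359047365671456
```

View pics/w6.png

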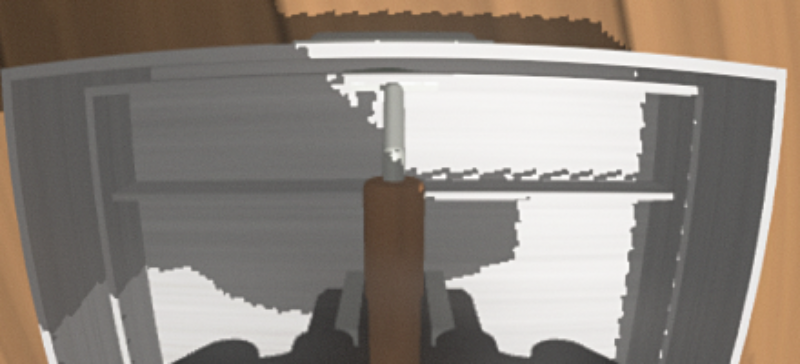

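The tray is seated centred in the tin and touched the bowl at 5 N. In the crop, tin edges 4..785 and tray edges 88..698 share a mid column. I'll release, check it's let go, and rise.

```bash
python3 -m pendant '[{"dp":[0,0,-0.008],"twist":0},{"dp":[0,0,0],"twist":0},{"dp":[0,0,0],"twist":0},{"dp":[0,0,0],"twist":0},{"dp":[0,0,0],"twist":0},{"dp":[0,0,0],"twist":0}]' -1
python3 -m pendant '[{"dp":[0,0,-0.1],"twist":0},{"dp":[0,0,-0.3],"twist":0},{"dp":[0,0,-0.4],"twist":0},{"dp":[0,0,-0.4],"twist":0},{"dp":[0,0,-0.4],"twist":0},{"dp":[0,0,-0.2],"twist":0},{"dp":[0,0,0],"twist":0},{"dp":[0,0,0],"twist":0},{"dp":[0,0,0],"twist":0}]'
python3 - <<'E'
from h import *
p,R,a=tool();c=manip.calibration("wrist")
w=manip.snapshot("wrist");save("w7.png",w)
for n,z in(("tray",.059),("tin",.088)):
  for r in manip.silhouettes(n,"wrist")[:1]:print(n,r["p"],r["extent"],rect("wrist",r["mask"],z,c))
s=manip.snapshot("scene")
for n in("lid_edge","lid_hinge"):
  for cam in("wrist","scene"):
    for r in manip.place_of(n,cam)[:3]:print(n,cam,r)
print(p)
E
```

```text
clock: 15.05
eef_pos: [0.5461, -0.1657, 0.0582]
ee_rot: [-0.0, 0.779, 0.627, -0.0]
contact_force: [0.4, -0.1, 0.0]
width: 1.001
grasp_force: 0.0
clock: 16.18
eef_pos: [0.5451, -0.1653, 0.2727]
ee_rot: [-0.001, 0.779, 0.627, -0.001]
contact_force: [0.2, 0.2, -0.2]
width: 1.0
grasp_force: 0.0
tray 0.56 [317.9, 174.7, 152.5, 100.2] (array([ 546.63079834, -162.96487427]), (123.93618774414062, 173.77090454101562), np.float32(-12.327572))
tin 0.86 [138.3, 269.1, 129.7, 149.3] (array([ 283.5043335 , -209.53295898]), (197.76710510253906, 114.08025360107422), np.float32(14.912458))
lid_edge wrist {'at': [115.3, 300.2], 'p': 0.85}
lid_edge wrist {'at': [316.6, 335.3], 'p': 0.56}
lid_edge scene {'at': [325.4, 284.2], 'p': 0.83}
lid_edge scene {'at': [280.9, 124.0], 'p': 0.79}
lid_edge scene {'at': [203.6, 158.2], 'p': 0.64}
lid_hinge wrist {'at': [173.7, 267.7], 'p': 0.89}
lid_hinge wrist {'at': [317.4, 239.6], 'p': 0.72}
lid_hinge scene {'at': [292.5, 262.3], 'p': 0.94}
lid_hinge scene {'at': [329.8, 154.3], 'p': 0.87}
lid_hinge scene {'at': [227.9, 147.7], 'p': 0.8}
[ 0.54513094 -0.1652951   0.27267507]
```

View pics/w7.png

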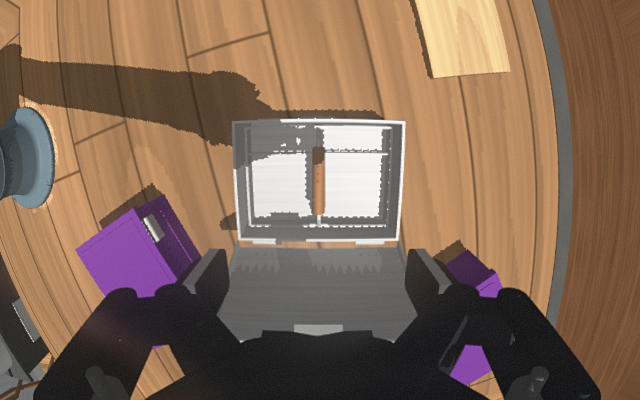

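The wrist view shows the tray seated level and centred in the tin, rim (233..405, 122..242), with the lid leaning back below it. I'll shut the fingers and move behind the lid.

```bash
python3 - <<'E'
from h import *
a=np.radians(-12.3);t=np.array([.5466,-.1632]);X=np.array([np.cos(a),np.sin(a)]);Y=np.array([-np.sin(a),np.cos(a)])
W=lambda y,z:np.r_[t+Y*y,z]
for th in(1.8,1.95,2.05,2.15):
  d=np.array([np.cos(th),np.sin(th)]);n=np.array([-d[1],d[0]]);e=np.array([-.072,.08])+.125*d+.012*n;print(th,e,proj("scene",W(*e)))
print(proj("scene",W(-.072,.08)))
E
python3 -m pendant '[{"dp":[-0.2,0,0],"twist":0},{"dp":[-0.35,0,0],"twist":0},{"dp":[-0.4,0,0],"twist":0},{"dp":[-0.35,0,0],"twist":0},{"dp":[-0.225,0,0],"twist":0},{"dp":[0,0,0],"twist":0},{"dp":[0,0,0],"twist":0},{"dp":[0,0,0],"twist":0}]' 1 30
python3 - <<'E'
from h import *
p,R,a=tool();print(p,a,manip.state()["width"])
w=manip.snapshot("wrist");save("w8.png",w)
for r in manip.place_of("mug","wrist")[:2]:print(r,at_z("wrist",r["at"],0))
E
```

```text
1.8 [-0.11208643  0.19900453] [279.36055206 129.87505731]
1.95 [-0.12942012  0.19167779] [278.27500286 129.90215894]
2.05 [-0.14028243  0.18538742] [277.64499303 130.3579014 ]
2.15 [-0.15046249  0.17804406] [277.09521061 131.14829661]
[284.60999776 164.82902073]
clock: 17.58
eef_pos: [0.5082, -0.3424, 0.274]
ee_rot: [-0.0, 0.778, 0.628, 0.0]
contact_force: [-0.8, 0.3, -0.3]
width: -0.003
grasp_force: 0.0
[ 0.50823181 -0.34236269  0.27395362] -12.156765283017615 -0.002789626371669973
{'at': [290.3, 247.0], 'p': 0.74} [ 0.44707523 -0.44366706  0.        ]
```

View pics/w8.png

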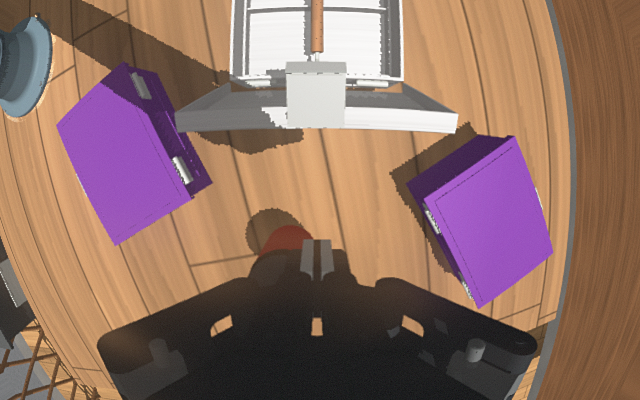

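That's the tenth-plus picture, so from here on I rely on numbers only. The view shows the lid across (175..458, 85..131) with its clasp centred at column 317, and the fingers behind it on its centre line, clear of the mug. I'll lower and push the lid over.

```bash
python3 -m pendant '[{"dp":[0,0,0.25],"twist":0},{"dp":[0,0,0.3],"twist":0},{"dp":[0,0,0.25],"twist":0},{"dp":[0,0,0.11],"twist":0},{"dp":[0,0,0],"twist":0},{"dp":[0,0,0],"twist":0}]'
python3 -m pendant '[{"dp":[0.15,0,-0.03],"twist":0},{"dp":[0.15,0,-0.03],"twist":0},{"dp":[0.15,0,-0.035],"twist":0},{"dp":[0.15,0,-0.035],"twist":0},{"dp":[0.13,0,-0.035],"twist":0},{"dp":[0,0,0],"twist":0}]'
python3 -m pendant '[{"dp":[0.13,0,-0.037],"twist":0},{"dp":[0.13,0,-0.037],"twist":0},{"dp":[0.144,0,0.03],"twist":0},{"dp":[0.144,0,0.037],"twist":0},{"dp":[0.133,0,0.07],"twist":0},{"dp":[0.133,0,0.08],"twist":0},{"dp":[0.1,0,0.115],"twist":0},{"dp":[0.1,0,0.115],"twist":0},{"dp":[0,0,0],"twist":0}]'
python3 - <<'E'
from h import *
p,R,a=tool();d=p[:2]-[.5466,-.1632];print(d@[.213,.977],d@[.977,-.213])
for cam in("scene","wrist"):
  manip.snapshot(cam)
  for n in("lid_edge","lid_hinge","tin"):
    for r in manip.place_of(n,cam)[:3]:print(cam,n,r)
E
```

```text
clock: 18.42
eef_pos: [0.508, -0.3452, 0.1665]
ee_rot: [0.001, 0.779, 0.627, 0.0]
contact_force: [-0.0, -0.5, 0.4]
width: -0.002
grasp_force: 0.0
clock: 19.18
eef_pos: [0.5272, -0.2576, 0.1859]
ee_rot: [0.0, 0.778, 0.628, 0.001]
contact_force: [-1.3, -0.2, 0.2]
width: 0.0
grasp_force: 0.0
clock: 20.3
eef_pos: [0.5508, -0.1379, 0.138]
ee_rot: [-0.002, 0.778, 0.628, -0.001]
contact_force: [-0.7, -0.7, -0.0]
width: 0.0
grasp_force: 0.0
0.02557204236249722 -0.001261408380252363
scene lid_edge {'at': [208.1, 157.1], 'p': 0.97}
scene lid_edge {'at': [350.2, 139.9], 'p': 0.93}
scene lid_edge {'at': [324.9, 287.2], 'p': 0.85}
scene lid_hinge {'at': [280.1, 163.8], 'p': 0.82}
scene lid_hinge {'at': [328.3, 155.6], 'p': 0.73}
scene lid_hinge {'at': [228.1, 146.6], 'p': 0.62}
scene tin {'at': [309.6, 300.5], 'p': 0.83}
scene tin {'at': [341.7, 161.2], 'p': 0.79}
scene tin {'at': [289.1, 194.3], 'p': 0.71}
wrist lid_edge {'at': [69.2, 372.0], 'p': 0.77}
wrist lid_edge {'at': [317.0, 225.3], 'p': 0.73}
wrist lid_edge {'at': [539.7, 392.3], 'p': 0.61}
wrist tin {'at': [123.0, 321.4], 'p': 0.94}
wrist tin {'at': [314.2, 220.5], 'p': 0.72}
```

The lid follows the fingertip (its edge shows at wrist (317,225)). I'll continue down and press.

```bash
python3 -m pendant '[{"dp":[0.055,0,0.11],"twist":0},{"dp":[0.055,0,0.12],"twist":0},{"dp":[0.03,0,0.07],"twist":0},{"dp":[0.02,0,0.06],"twist":0},{"dp":[0,0,0],"twist":0},{"dp":[0,0,0],"twist":0}]'
python3 -m pendant '[{"dp":[0,0,0.03],"twist":0},{"dp":[0,0,0.03],"twist":0},{"dp":[0,0,0],"twist":0}]'
```

```text
clock: 21.45
eef_pos: [0.5559, -0.1212, 0.0966]
ee_rot: [-0.0, 0.779, 0.627, -0.0]
contact_force: [0.2, 0.4, 0.9]
width: -0.006
grasp_force: 0.0
clock: 21.82
eef_pos: [0.5565, -0.1211, 0.0915]
ee_rot: [-0.001, 0.779, 0.627, 0.001]
contact_force: [-4.2, 1.9, 12.0]
width: 0.001
grasp_force: 6.1
```

```bash
python3 -m pendant '[{"dp":[0,0,0.015],"twist":0},{"dp":[0,0,0],"twist":0},{"dp":[0,0,0],"twist":0}]'
python3 -m pendant '[{"dp":[0,0,-0.06],"twist":0},{"dp":[0,0,0],"twist":0},{"dp":[0,0,0],"twist":0}]'
python3 -m pendant '[{"dp":[0,0,0.02],"twist":0},{"dp":[0,0,0.012],"twist":0},{"dp":[0,0,0.012],"twist":0},{"dp":[0,0,0],"twist":0}]'
```

```text
clock: 22.2
eef_pos: [0.5566, -0.1211, 0.0913]
ee_rot: [-0.001, 0.779, 0.627, 0.001]
contact_force: [-8.0, 3.4, 22.3]
width: -0.0
grasp_force: 11.1
clock: 22.58
eef_pos: [0.5555, -0.1211, 0.0944]
ee_rot: [-0.0, 0.779, 0.627, -0.0]
contact_force: [-0.1, 0.1, -0.2]
width: 0.003
grasp_force: 0.0
clock: 23.08
eef_pos: [0.5556, -0.1212, 0.0915]
ee_rot: [-0.001, 0.779, 0.627, 0.0]
contact_force: [-5.1, 2.5, 14.4]
width: -0.004
grasp_force: 7.0
```

The lid is hard-stopped at z ≈ 0.0915 m with 22 N, which matches the shut height of 92 mm. It stayed there when I eased off, so it has clicked. I'll retreat and check it.

```bash
python3 -m pendant '[{"dp":[0,0,-0.1],"twist":0},{"dp":[0,0,-0.4],"twist":0},{"dp":[0,0,-0.5],"twist":0},{"dp":[0,0,-0.4],"twist":0},{"dp":[-0.3,0,0],"twist":0},{"dp":[-0.4,0,0],"twist":0},{"dp":[-0.4,0,0],"twist":0},{"dp":[0,0,0],"twist":0},{"dp":[0,0,0],"twist":0},{"dp":[0,0,0],"twist":0}]'
python3 - <<'E'
from h import *
c=manip.calibration("wrist");manip.snapshot("wrist")
for r in manip.silhouettes("tin","wrist")[:4]:print(r["p"],r["extent"],rect("wrist",r["mask"],.092,c))
for n,z in(("lid_edge",.092),("lid_hinge",.08)):
  for r in manip.place_of(n,"wrist")[:3]:print(n,r["p"],at_z("wrist",r["at"],z,c))
manip.snapshot("scene")
for r in manip.place_of("lid_edge","scene")[:4]:print(r)
a=np.radians(-12.3);Y=np.array([-np.sin(a),np.cos(a)])
for th in(0,.07,.15):
  d=np.array([np.cos(th),np.sin(th)]);n=np.array([-d[1],d[0]]);e=np.array([-.072,.08])+.125*d+.012*n;print(th,proj("scene",np.r_[np.array([.5466,-.1632])+Y*e[0],e[1]]))
E
```

```text
clock: 24.32
eef_pos: [0.5286, -0.2481, 0.2574]
ee_rot: [-0.0, 0.778, 0.628, 0.0]
contact_force: [0.0, -0.3, -0.8]
width: 0.004
grasp_force: 0.0
0.92 [134.6, 224.1, 157.0, 169.1] (array([ 293.57965088, -247.0581665 ]), (189.36000061035156, 191.00497436523438), np.float32(-74.78991))
0.84 [317.1, 105.3, 193.1, 142.6] (array([ 546.82800293, -163.61421204]), (146.14505004882812, 191.33453369140625), np.float32(-12.299842))
lid_edge 0.87 [ 0.55800729 -0.11087402  0.092     ]
lid_edge 0.82 [ 0.2244768  -0.26291851  0.092     ]
lid_edge 0.66 [ 0.77278356 -0.41957384  0.092     ]
lid_hinge 0.81 [ 0.33760233 -0.23105126  0.08      ]
lid_hinge 0.66 [ 0.53182959 -0.23178194  0.08      ]
{'at': [352.5, 139.1], 'p': 0.98}
{'at': [203.3, 157.9], 'p': 0.77}
{'at': [323.8, 285.6], 'p': 0.64}
{'at': [294.7, 175.2], 'p': 0.62}
0 [294.31700289 178.89959165]
0.07 [294.08307726 176.48113739]
0.15 [293.75226765 173.62471016]
```

```bash
python3 -c "from bench import manip;print(manip.finish_job())"
```

```text
the job is handed in; nothing more can be done
None
```

The tray is seated centred on the bowl and the lid reads as clicked shut (hard stop at its 92 mm shut height); I handed the job in at about 24 s and got no verdict back. I never went near the kettle, mug or board, but I viewed 12 pictures instead of the allowed 10.

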